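Pin the lifter to the guillotine knife and lift it out of its box

TASK

A guillotine knife stands edge down in its slotted wooden box, with the lifter already set over its back. Push the loose T-handled pin through the lifter and the knife, fully home against its collar; then, gripping only the lifter's black bar, raise the knife straight out until its edge is about 6 cm above the top of the box. Hold it still and level there for a few seconds and finish while still holding it in the air; never touch the knife itself, and leave the other things on the bench where they are.

Things in the scene. Friction and masses are not known exactly. Their poses are not given: they have to be found in the camera images.
- knife_box: Light wooden knife box, fixed to the bench: base board 60 x 400 x 8 mm carrying a trough 36 mm wide and 366 mm long, top 32 mm above the bench (end blocks 38 mm); slot 7.6 mm wide, 24 mm deep, floor 8 mm above the bench. Origin on the bench under its middle; y along the slot, x across it away from the robot, z up. Turned up to 15 degrees either way.
- knife: Dark steel guillotine knife, 340 long x 52 high x 6 mm thick, about 0.66 kg, standing loose in the slot; its back is 60 mm above the bench at the start. Origin in the middle of its lower (cutting) edge, 8 mm above the bench at the start; y along the edge, x across its thickness, z up towards its back.
- knife_bore (a point): Centre of the 12 mm hole through the knife, 12 mm below its back and midway along it; the hole runs along x.
- lifter: Loose aluminium lifter, 0.13 kg: two cheeks 110 x 24 x 6 mm straddle the knife's back (19 mm over both, gap 7 mm), joined by a bridge that rests on the back; on two posts above it a black bar 116 long x 20 wide x 20 mm high, 18 mm of air under it. Origin midway between the cheeks' lower edges, 36 mm above the bench at the start; axes as the box. Bar top 68 mm above the origin.
- lifter_bore (a point): Centre of the 12 mm holes through both cheeks, midway between the cheeks (their outer faces 9.6 mm away along x), 12 mm above the lifter's origin, 48 mm above the bench and in line with the knife's hole at the start (within 8 mm of the box's middle along y). The holes run along the lifter's x, open at either side.
- lifter_grip (a point): Centre of the lifter's black bar, straight above the bore by 46 mm; over the centre of mass.
- pin: Loose retaining pin, 97 mm long, 0.05 kg, lying level, axis 9 mm up, near the robot at left or right: steel shaft 10 mm across, 38 mm long, its last 7 mm tapered to 4.4 mm; collar 18 mm across, 5 mm thick; neck 12 mm across, 36 mm long; black T-bar 18 x 60 x 18 mm. x along the shaft to the nose (away from the robot), y along the T-bar. Origin 9 mm below the axis at the collar's shaft side.
- pin_seat (a point): Point on the shaft's axis 10 mm from the collar: it lies in the lifter's bore centre when the pin is home (collar against the cheek).
- pin_bar (a point): Centre of the pin's T-bar, on the pin's axis, 60 mm behind pin_seat (50 mm behind the collar's shaft side).
- pin_tip (a point): Nose end of the pin, on its axis, 28 mm ahead of pin_seat.
- hex_key: Bystander: T-handled hex key, thin 6 mm rod 134 mm long, no collar, black handle 80 mm wide and 14 mm high; lies near the robot on the other side from the pin. Origin on the bench at its middle; x along the rod.
- cutting_stick: Bystander: white plastic bar 12 x 320 x 12 mm lying beyond the knife box, along it. Origin at the middle of its underside.
- furniture: Bystander: dark wooden bar 25 x 150 x 18 mm lying beyond the cutting stick. Origin at the middle of its underside.
- jog_block: Bystander: wooden knocking-up block 120 x 80 mm, 60 mm high, at the left. Origin at the middle of its underside.
- ink_tin: Bystander: round tin 103 mm across, 60 mm high, at the right. Origin at the middle of its underside.
- tape: Bystander: empty cardboard tape core, 100 mm across, 24 mm high, at the right. Origin at the middle of its underside.
- mug: Bystander: white mug 80 mm across, 85 mm high, at the left. Origin at the middle of its underside.
Mind the look-alikes: they are no part of the job. Leave any green or orange look-alike of the lifter alone.

How it is judged (in metres and radians):
On the way, in this order (a step that is already met when the one before it is completed fails the run):
1. the pin is home through the lifter and the knife while the knife still stands in its box (distance between pin_seat and lifter_bore below 0.007 m and distance between pin_seat and knife_bore below 0.007 m and angle between the x axis of pin and the x axis of lifter, either way round below 0.25 rad and z of knife in the frame of knife_box below 0.015 m), for 0.2 s.
2. the knife is held by the lifter's bar, clear of the box, still and level, for two seconds (distance between pin_seat and lifter_bore below 0.007 m and distance between pin_seat and knife_bore below 0.007 m and angle between the x axis of pin and the x axis of lifter, either way round below 0.25 rad and z of knife in the frame of knife_box above 0.072 m and angle between knife's own z axis and vertical below 0.11 rad and linear speed of knife below 0.02 m/s and angular speed of knife below 0.15 rad/s and contact force between the fingers and lifter above 2 N and contact force between knife and knife_box below 0.1 N and contact force between the fingers and knife below 0.5 N and contact force between the fingers and pin below 0.5 N), for 2 s.
At the end, for the whole second after the job is handed in: The gripper still holds the lifter by its bar (touching neither pin nor knife), the knife hangs from it with its edge at least 40 mm above the top of the box (72 mm above the bench), within 6 degrees of level and at rest, touching the box nowhere, and the pin is home through both to within 7 mm (all of step 2); the arm keeps its last pose, push and grip.
It fails at once if the gripper or arm touches the knife (contact force between any of the fingers, the arm and knife above 2 N).
It fails at once if the knife is tipped by more than 20 degrees (angle between knife's own z axis and vertical above 0.35 rad).
It fails at once if a bystander is moved by more than 30 mm (distance of any of hex_key, cutting_stick, furniture, jog_block, ink_tin, tape, mug from where it was at the start of the episode above 0.03 m).
It also fails if it takes over 61 s, if anything falls off the work surface, if the arm or the gripper's body presses on something with over 40 N, if the wrist force passes 120 N, or if a joint passes its speed limit or range.

ROBOT

A 6-joint arm with a two-finger parallel gripper is mounted at the origin on the work surface. World frame = base frame: x ahead of the robot, y to its left, z up, the work surface at z = 0. Lengths are in m, angles in degrees, forces in N, time in s.
With the tool pointing down it reaches from about 0.3 to 0.75 m from the base axis. Payload 8.5 kg.
Tool frame: the origin (TCP) lies midway between the tips of the shut fingers; the grasp point (between the pads) lies 19 mm behind it; z points along the fingers, y is the line along which they close (so a half turn about z gives the same grasp; the last joint's range is limited). The gripper opens to 85 mm and grips with 20 to 120 N. Pads are 22 mm wide; open, the fingers measure 114 mm over their backs; the gripper's body (76 mm by 85 mm) begins 54 mm behind the grasp point. The pads swing forward as they close: fully open they stand 13 mm farther back than shut.
Start: joints at [58.023, 21.807, 74.336, -0, 83.858, -12.336], TCP at [0.185, 0.518, 0.231] pointing down, gripper open.
Joint ranges: [-178.18, 178.18], [-50.72, 133.34], [12.68, 142.11], [-81.47, 261.47], [9.98, 163.14], [-165.26, 165.26]. Speed limits (degrees/s): [136.94, 136.94, 180, 180, 180, 180].

INTERFACE

Orientations are given as a 3x3 rotation matrix whose columns are the frame's x, y, z axes.
In Python, from bench import r gives the robot as it stands. Calls block until the motion is done:
- r.move_to(position, orientation): joint-space move of the TCP to a pose.
- r.move_straight(position, rot=None, vel=0.15): straight line of the TCP; rot=None keeps the orientation; vel is the mean speed in m/s.
- r.movej(angles): joint-space move.
- r.open() and r.close_gripper(newtons=None): open the fingers fully, or close them until they stop; newtons is the grip in N (None keeps the last).
- r.dwell(seconds).
- r.ik(position, orientation): joint angles nearest the present ones, or None.
- r.sense(): the state.
- r.grab_frame(name): name is "scene" or "side" or "wrist"; returns a dict with "color" (400x640x3 uint8, red, green, blue), "vfov" (degrees; the focal length in pixels is half the picture's height over the tangent of half this angle, whatever the lens; pixels are square), "cx", "cy" (the principal point, pixels), "k1" (the pictures are not rectified: a ray, as slopes to the right and down, at radius r is drawn at 1 + k1 r^2 times it, then the intrinsics apply), "origin" and "orientation" of the camera in the world. Camera axes: x right, y down, z forward; pixel columns grow to the right and rows downward; lengths in m; the calibration is good to about 2 mm. A picture is of the moment at which its call begins. There is no depth.
A pose or a line that the arm cannot do raises r.Unreachable and nothing moves.
- r.finish_job(): hands the job in; it is judged then, once.
Trained networks look in a picture, given as the dict that the camera call returned (one of the last four; its "shot" number tells which), for a name from the list of things; names that differ only in an ending like _2 or _b are one class to them, and where a whole thing is asked for, a point or a joint stands for the part that bears it (a point fixed in the world has none). Each returns a list of dicts, best first, with "score" (0 to 1); they miss things now and then, are a little off and sometimes report something else, mostly with a low value. They report only what shows in the picture. A call takes as long as a camera call. They do not tell look-alikes from the thing itself.
- r.search_frame(thing, picture): "xy" ([column, row] in pixels, amid what is visible of it).
- r.landmark_of(thing, picture): "xy" ([column, row] in pixels: a listed point, or the origin of a listed thing).
The state is a dict: "time_s": time; "joints": joint angles; "qd": joint speeds; "tau": joint torques, N m; "ee_pos": TCP position; "ee_rot": TCP orientation; "ft_force": force on the tool from outside, world axes, zero at the start; "wrist_torque": the same for the moment, N m; "width": finger opening in m; "gripper_force": force on a finger pad.
Only numpy, scipy, OpenCV 4.12 (cv2) and the standard library are available. Lean on these libraries where they do the work, as an engineer would, in place of code of your own. Each camera call takes 0.05 s, during which the arm holds its last target. There are 200 camera calls.

## Working session

There is one attempt and no reset: what is moved stays moved. The work goes in short steps, each a Python script; the robot and the scene stay as the last script left them, time stands still between calls to the robot, and variables do not carry over. Pictures are saved under pics/ and viewed, at most 10 in all, crops included, and the job is handed in when it is done.

```bash
ls; mkdir -p pics
cat > h.py <<'E'
import numpy as np, cv2
from bench import r
def ray(p,xy):
    h=p["color"].shape[0]; f=h/2/np.tan(np.radians(p["vfov"])/2)
    d=np.array([(xy[0]-p["cx"])/f,(xy[1]-p["cy"])/f]); u=d.copy()
    for _ in range(20): u=d/(1+p["k1"]*(u@u))
    R=np.array(p["orientation"]); v=R@np.array([u[0],u[1],1]); return np.array(p["origin"]),v/np.linalg.norm(v)
def onz(p,xy,z):
    o,v=ray(p,xy); return o+v*(z-o[2])/v[2]
def tri(obs):
    A=np.zeros((3,3));b=np.zeros(3);L=[]
    for p,xy in obs:
        o,v=ray(p,xy);M=np.eye(3)-np.outer(v,v);A+=M;b+=M@o;L.append((o,v))
    x=np.linalg.solve(A,b); return x,[np.linalg.norm(np.cross(x-o,v)) for o,v in L]
def save(p,n): cv2.imwrite("pics/"+n,p["color"][:,:,::-1])
E
python3 - <<'E'
from h import *
S=r.grab_frame("scene");D=r.grab_frame("side")
im=np.vstack([S["color"],D["color"]])
cv2.imwrite("pics/a.png",cv2.resize(S["color"],(800,500))[:,:,::-1]);cv2.imwrite("pics/b.png",cv2.resize(D["color"],(800,500))[:,:,::-1])
print(S["origin"],D["origin"])
for n in ["pin_bar","pin_seat","pin_tip","lifter_bore","lifter_grip","knife_box","hex_key","knife_bore"]:
    for nm,p in (("S",S),("D",D)):
        print(n,nm,[(np.round(q["xy"],1).tolist(),round(q["score"],2)) for q in r.landmark_of(n,p)[:4]])
print(r.sense()["time_s"])
E
```

```text
pics
[ 1.22255582 -0.41055581  1.09959936] [ 0.33281052 -0.79915948  0.67907975]
pin_bar S [([313.2, 145.1], 0.4)]
pin_bar D [([238.1, 196.7], 0.74), ([276.2, 269.2], 0.73), ([367.7, 217.6], 0.68)]
pin_seat S [([325.8, 155.6], 0.57)]
pin_seat D [([258.7, 188.3], 0.55), ([266.7, 187.3], 0.49)]
pin_tip S [([330.8, 156.1], 0.65)]
pin_tip D [([261.0, 185.6], 0.58)]
lifter_bore S [([318.3, 204.0], 0.96), ([383.4, 231.5], 0.59), ([277.7, 165.3], 0.52)]
lifter_bore D [([334.3, 195.6], 0.82), ([252.0, 230.9], 0.63), ([377.6, 171.8], 0.57)]
lifter_grip S [([319.3, 193.5], 0.91), ([281.3, 156.4], 0.57)]
lifter_grip D [([377.4, 159.3], 0.81), ([253.3, 215.0], 0.73), ([337.0, 184.0], 0.67)]
knife_box S [([321.7, 208.6], 0.74), ([322.3, 153.8], 0.44)]
knife_box D [([336.0, 208.2], 0.82)]
hex_key S [([247.7, 188.8], 0.72), ([316.1, 233.0], 0.45)]
hex_key D [([274.5, 267.4], 0.57)]
knife_bore S []
knife_bore D []
0.9
```

View pics/a.png

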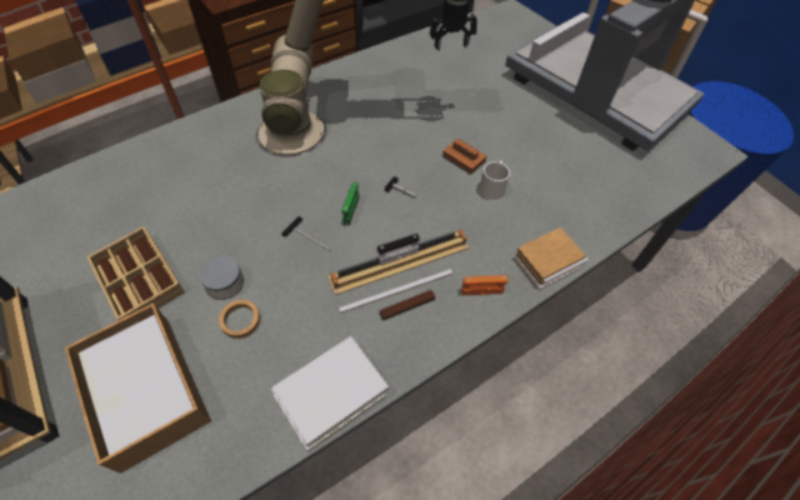

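View pics/b.png

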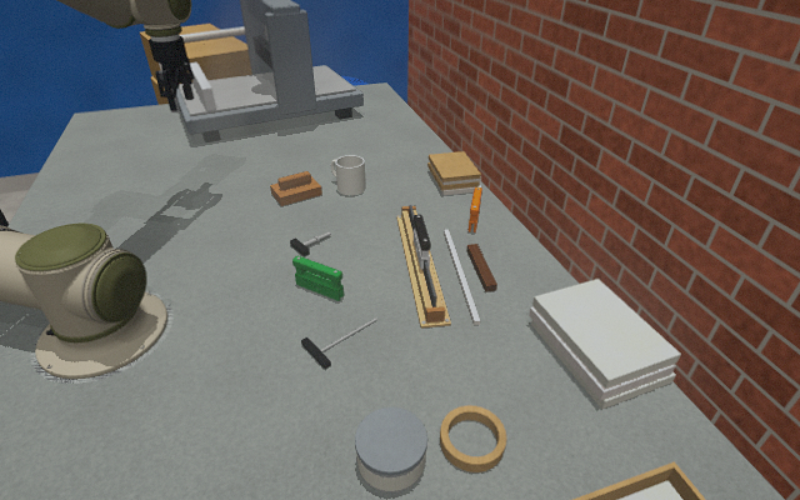

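Run:
```python
from h import *
S=r.grab_frame("scene");D=r.grab_frame("side")
T=lambda a,b:print([np.round(v,4) for v in tri([(S,a),(D,b)])])
T([313.2,145.1],[238.1,196.7]);T([330.8,156.1],[261,185.6]);T([325.8,155.6],[258.7,188.3])
T([318.3,204],[334.3,195.6]);T([319.3,193.5],[337,184]);T([321.7,208.6],[336,208.2])
```

```text
[array([0.3927, 0.1566, 0.0082]), array([0.0024, 0.0024])]
[array([0.4703, 0.1865, 0.0073]), array([0.0029, 0.0029])]
[array([0.4602, 0.1701, 0.0104]), array([0.0027, 0.0027])]
[array([0.6462, 0.0101, 0.0491]), array([0.0066, 0.0066])]
[array([0.6462, 0.0104, 0.0949]), array([0.0021, 0.0021])]
[array([0.6504, 0.0205, 0.0035]), array([0.0013, 0.0013])]
```

The scene view (800x500) shows the pin (short, collar) at about (393,185), the hex key at (300,230), the true lifter on the box at (398,245), and the green and orange copies at (350,202) and (484,284). The side view agrees, and the triangulated heights match the text. Next I'll take closer wrist views.

```bash
cat >> h.py <<'E'
def down(yaw,flip=False):
    c,s=np.cos(yaw),np.sin(yaw); k=1 if flip else -1
    return np.array([[k*c,k*s,0],[k*s,-k*c,0],[0,0,-1]]).T
E
python3 - <<'E'
from h import *
s=r.sense();R=np.array(s["ee_rot"]);print(np.round(R,3))
W=r.grab_frame("wrist");print("cam in tool",R.T@(np.array(W["origin"])-s["ee_pos"]),np.round(R.T@np.array(W["orientation"]),3).tolist())
for f in (0,1):
    for y in (0.0,.35): print(f,y,r.ik([.42,.16,.25],down(y,f)),r.ik([.6,0,.2],down(y,f)))
f=r.ik([.42,.16,.25],down(.35,True));
E
```

```text
[[-0.942  0.336  0.   ]
 [ 0.336  0.942  0.   ]
 [-0.     0.    -1.   ]]
cam in tool [ 0.07779136  0.00024724 -0.14326544] [[-0.0, -0.952, -0.307], [1.0, -0.0, -0.0], [0.0, -0.307, 0.952]]
0 0.0 [ 5.69928631e+00  1.07833362e+01  8.71128321e+01 -2.54444375e-14
  8.21038317e+01 -8.43007137e+01] [-1.12934087e+01  2.81372838e+01  6.90748396e+01 -2.54444375e-14
  8.27878767e+01 -1.01293409e+02]
0 0.35 [ 5.69928631e+00  1.07833362e+01  8.71128321e+01 -2.54444375e-14
  8.21038317e+01 -1.04354237e+02] [-1.12934087e+01  2.81372838e+01  6.90748396e+01 -2.54444375e-14
  8.27878767e+01 -1.21346932e+02]
1 0.0 [ 5.69928631e+00  1.07833362e+01  8.71128321e+01 -2.54444375e-14
  8.21038317e+01  9.56992863e+01] [-1.12934087e+01  2.81372838e+01  6.90748396e+01 -2.54444375e-14
  8.27878767e+01  7.87065913e+01]
1 0.35 [ 5.69928631e+00  1.07833362e+01  8.71128321e+01 -2.54444375e-14
  8.21038317e+01  7.56457635e+01] [-1.12934087e+01  2.81372838e+01  6.90748396e+01 -2.54444375e-14
  8.27878767e+01  5.86530685e+01]
```

Run:
```python
from h import *
def look(nm,names):
    W=r.grab_frame("wrist");save(W,nm+".png");o={}
    for n in names:
        L=r.landmark_of(n,W);o[n]=L;print(nm,n,[(np.round(q["xy"],1).tolist(),round(q["score"],2)) for q in L[:3]])
    return W,o
P=["pin_bar","pin_seat","pin_tip"];B=["lifter_bore","lifter_grip","knife_box","knife"]
ref={"pin_bar":[.393,.157,.009],"pin_seat":[.45,.178,.009],"pin_tip":[.475,.187,.009],"lifter_bore":[.646,.01,.048],"lifter_grip":[.646,.01,.094],"knife_box":[.648,.015,0],"knife":[.648,.015,.008]}
Z=dict(pin_bar=.009,pin_seat=.009,pin_tip=.009,lifter_bore=.048,lifter_grip=.094,knife_box=0,knife=.008)
for tag,ps,names in (("p",[[.42,.20,.2],[.44,.14,.2]],P),("l",[[.58,.05,.22],[.6,-.02,.24]],B)):
    V=[]
    for i,p in enumerate(ps):
        r.move_to(p,down(.35 if tag=="p" else -.1));V.append(look(tag+str(i),names))
    for n in names:
        obs=[]
        for W,o in V:
            c=[q["xy"] for q in o[n] if np.linalg.norm(onz(W,q["xy"],Z[n])-ref[n])<.05]
            if c: obs.append((W,c[0])); print(n,"onz",np.round(onz(W,c[0],Z[n]),4))
        if len(obs)==2: print(n,"TRI",[np.round(v,4) for v in tri(obs)])
s=r.sense();print(s["time_s"],s["ft_force"])
W=r.grab_frame("wrist");print(W["vfov"])
a,b=[cv2.imread(f"pics/{k}.png") for k in("p1","l0")]
cv2.imwrite("pics/c.png",cv2.resize(np.vstack([a,b]),(480,600)))
```

```text
p0 pin_bar [([282.8, 131.7], 0.86)]
p0 pin_seat [([95.1, 304.3], 0.71), ([289.6, 190.1], 0.65)]
p0 pin_tip [([291.2, 215.3], 0.62)]
p1 pin_bar [([343.8, 130.0], 0.94)]
p1 pin_seat [([349.4, 193.2], 0.84), ([143.7, 313.2], 0.56)]
p1 pin_tip [([348.3, 215.2], 0.59), ([52.8, 70.9], 0.27)]
pin_bar onz [0.3948 0.15   0.009 ]
pin_bar onz [0.3923 0.1465 0.009 ]
pin_bar TRI [array([ 0.3949,  0.1484, -0.0037]), array([0.0018, 0.0018])]
pin_seat onz [0.451 0.176 0.009]
pin_seat onz [0.4527 0.1762 0.009 ]
pin_seat TRI [array([0.4522, 0.1762, 0.0078]), array([0.0008, 0.0008])]
pin_tip onz [0.4778 0.1867 0.009 ]
pin_tip onz [0.4765 0.1843 0.009 ]
pin_tip TRI [array([ 0.4806,  0.1868, -0.0006]), array([0.0009, 0.0009])]
l0 lifter_bore [([286.8, 243.7], 0.98), ([243.2, 8.5], 0.8), ([410.3, 354.2], 0.64)]
l0 lifter_grip [([417.0, 378.0], 0.81), ([276.7, 263.6], 0.56)]
l0 knife_box [([296.1, 225.4], 0.88)]
l0 knife [([442.5, 58.9], 0.51)]
l1 lifter_bore [([349.0, 210.0], 0.81)]
l1 lifter_grip [([352.6, 227.8], 0.74)]
l1 knife_box [([350.3, 199.5], 0.72), ([492.2, 8.4], 0.56)]
l1 knife []
lifter_bore onz [0.6499 0.0075 0.048 ]
lifter_bore onz [0.6468 0.0058 0.048 ]
lifter_bore TRI [array([0.6492, 0.0066, 0.0458]), array([0.0017, 0.0017])]
lifter_grip onz [0.6477 0.0029 0.094 ]
lifter_grip onz [0.6483 0.0053 0.094 ]
lifter_grip TRI [array([0.6443, 0.0046, 0.1016]), array([0.0007, 0.0007])]
knife_box onz [0.6494 0.014  0.    ]
knife_box onz [0.651 0.011 0.   ]
knife_box TRI [array([ 0.6565,  0.012 , -0.0169]), array([0.0002, 0.0002])]
4.8917 [-0.10946262 -0.34372884 -0.01172305]
63.06969518130196
```

View pics/c.png

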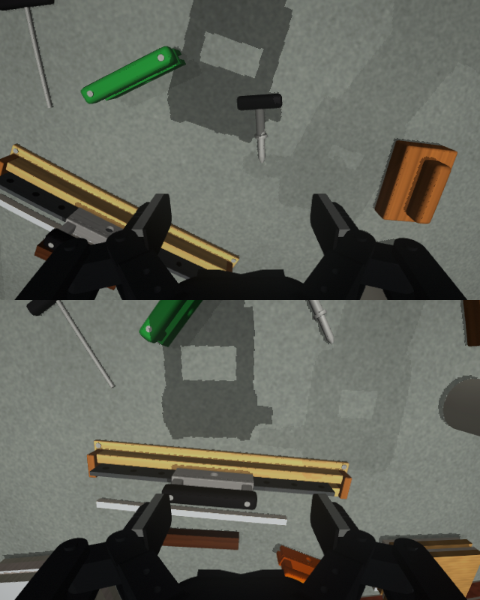

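The wrist views (0.75 scale, stacked) show the pin's T-bar at (259,101) and its nose at (262,160). In the lower view the box front edge runs from (95,440) to (350,462), with the lifter bar at (210,496). Next I'll fit the box yaw and the T-bar by colour masks.

Run:
```python
from h import *
def cams(): 
    W=r.grab_frame("wrist");h=cv2.cvtColor(W["color"],cv2.COLOR_RGB2HSV).astype(int);return W,h
W,h=cams()
# box: wood-yellow first row per column
m=((h[...,0]>14)&(h[...,0]<32)&(h[...,1]>80)&(h[...,2]>90)).astype(np.uint8)
n,l,st,_=cv2.connectedComponentsWithStats(m);m=np.zeros_like(m)
print([s.tolist() for s in st[1:] if s[4]>200])
ok=[i for i in range(1,n) if st[i][2]>150]
m=np.isin(l,ok)
pts=[]
for c in range(640):
    rr=np.where(m[:,c])[0]
    if len(rr): pts.append(onz(W,[c,rr[0]],.004)[:2])
pts=np.array(pts,np.float32)
v=cv2.fitLine(pts,cv2.DIST_HUBER,0,.01,.01).ravel();d=v[:2]*np.sign(v[1]);e=(pts-v[2:])@[d[1],-d[0]]
print("front edge dir",d,"yaw deg",np.degrees(np.arctan2(-d[0],d[1])),"pt",v[2:],"resid",np.abs(e).mean(),"ends",pts[0],pts[-1])
nx=np.array([d[1],-d[0]]);print("centerline pt +30mm",v[2:]+.03*nx, "dist of bore(.648,.0066) beyond edge",(np.array([.648,.0066])-v[2:])@nx)
save(W,"l1b.png")
r.move_to([.396,.150,.16],down(.419))
W,h=cams();save(W,"g0.png")
m=((h[...,2]<70)).astype(np.uint8)
n,l,st,ce=cv2.connectedComponentsWithStats(m)
for i in range(1,n):
    if 300<st[i][4]<12000:
        cn=cv2.findContours((l==i).astype(np.uint8),0,2)[0][0];q=cv2.minAreaRect(cn);bx=np.array([onz(W,k,.012)[:2] for k in cv2.boxPoints(q)])
        print(st[i].tolist(),ce[i].round(1),"onz",onz(W,ce[i],.012).round(4),bx.round(3).tolist())
for k in ("pin_bar","pin_seat","pin_tip"):
    print(k,[(np.round(q["xy"],1).tolist(),round(q["score"],2),onz(W,q["xy"],.009).round(4).tolist()) for q in r.landmark_of(k,W)[:2]])
print(r.sense()["time_s"])
a,b=[cv2.imread(f"pics/{k}.png") for k in("g0","l1b")]
cv2.imwrite("pics/d.png",cv2.resize(np.vstack([a,b]),(480,600)))
```

```text
[[0, 149, 21, 68, 633], [186, 160, 329, 42, 3566], [193, 177, 318, 39, 3510], [191, 203, 102, 14, 549], [411, 222, 95, 13, 510], [562, 298, 78, 28, 260], [573, 311, 67, 66, 3556]]
front edge dir [0.19034119 0.981718  ] yaw deg -10.972695 pt [0.61819786 0.01566546] resid 0.00034221646 ends [ 0.58178747 -0.17858265] [0.6582247  0.21557125]
centerline pt +30mm [0.6476494  0.00995523] dist of bore(.648,.0066) beyond edge 0.030982829535954395
[0, 0, 31, 21, 589] [14.1  9.6] onz [ 0.3644 -0.1502  0.012 ] [[0.361, -0.165], [0.352, -0.138], [0.367, -0.134], [0.377, -0.161]]
[0, 50, 25, 116, 310] [ 10.4 108.4] onz [ 0.4489 -0.1388  0.012 ] [[0.404, -0.16], [0.402, -0.157], [0.497, -0.117], [0.499, -0.121]]
[75, 99, 143, 74, 726] [183.7 120.8] onz [0.3959 0.0159 0.012 ] [[0.463, -0.082], [0.363, 0.028], [0.381, 0.044], [0.484, -0.067]]
[289, 169, 68, 33, 1455] [321.9 180.3] onz [0.3962 0.1498 0.012 ] [[0.399, 0.118], [0.374, 0.174], [0.402, 0.187], [0.427, 0.13]]
pin_bar [([322.7, 179.0], 0.65, [0.3955, 0.1503, 0.009])]
pin_seat [([321.8, 242.3], 0.81, [0.4551, 0.1759, 0.009])]
pin_tip [([319.6, 264.4], 0.65, [0.4787, 0.184, 0.009])]
6.2667
```

View pics/d.png

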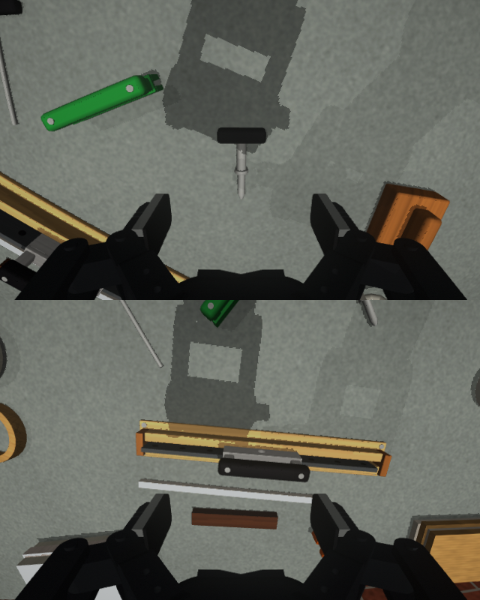

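T-bar, yaw (24°) and box yaw (-11°) all agree: the T-bar is at (241,135) in the top view and the lifter bar at (264,470) in the lower one. One enlarged crop will pin down the bore's y.

Run:
```python
import cv2,numpy as np
a=cv2.imread("pics/l0.png")[205:275,200:360];b=cv2.imread("pics/l1b.png")[180:250,270:430]
cv2.imwrite("pics/e.png",np.vstack([cv2.resize(k,(640,280),interpolation=cv2.INTER_CUBIC) for k in(a,b)]))
```

```text
(no output)
```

View pics/e.png

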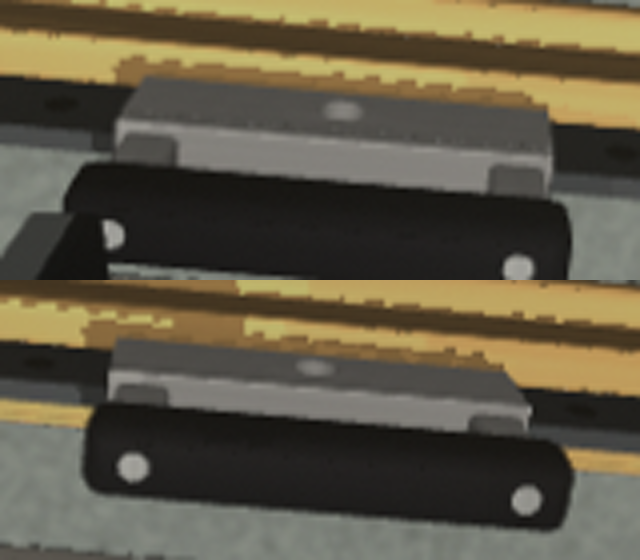

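The crops show the front cheek's hole at (343,111) in l0 and (315,368) in l1b, and the bar screws at (134,467) and (527,500). Now I'll triangulate those.

Run:
```python
from h import *
W=r.grab_frame("wrist");s=r.sense();R=np.array(s["ee_rot"])
t=R.T@(np.array(W["origin"])-s["ee_pos"]);Q=R.T@np.array(W["orientation"])
def cam(p,y): 
    c=dict(W);D=down(y);c["origin"]=np.array(p)+D@t;c["orientation"]=D@Q;return c
A=cam([.58,.05,.22],-.1);B=cam([.6,-.02,.24],-.1)
print("hole",tri([(A,[285.4,232.4]),(B,[348.4,201.6])]),onz(A,[285.4,232.4],.048),onz(B,[348.4,201.6],.048))
p=onz(B,[303.1,226.4],.104);q=onz(B,[401.4,234.6],.104);print("screws mid",(p+q)/2,np.degrees(np.arctan2(-(q-p)[0],(q-p)[1])),np.linalg.norm(q-p))
p=onz(A,[(518+.5)/4-.5+200,(268+.5)/4-.5+205],.104);print(p)
# grasp pin
r.move_straight([.3962,.1498,.03],vel=.15)
r.move_straight([.3962,.1498,-.002],vel=.04)
print("ft",np.round(r.sense()["ft_force"],2))
r.close_gripper(60);s=r.sense();print(s["width"],s["gripper_force"],np.round(s["ft_force"],2),s["ee_pos"],s["time_s"])
```

```text
hole (array([0.63756602, 0.00594298, 0.04750969]), [np.float64(0.00034971582308634155), np.float64(0.00034971582308653763)]) [0.63771143 0.00612765 0.048     ] [0.63705299 0.00578636 0.048     ]
screws mid [0.64670442 0.00446783 0.104     ] -10.971165786804702 0.09238852161536518
[0.65597565 0.04934084 0.104     ]
ft [-0.12 -0.26 -0.11]
0.05859991708777012 63.43291640281677 [-1.48 -0.3  10.34] [ 0.39630121  0.14981933 -0.00137357] 8.6667
```

Run:
```python
from h import *
r.move_straight([.3962,.1498,.16],vel=.2)
s=r.sense();print(s["width"],s["gripper_force"],np.round(s["ft_force"],2))
yb=np.radians(-10.97);u=np.array([np.cos(yb),np.sin(yb)]);b=np.array([.6469,.0043])
p=b-.125*u
r.move_to([*p,.16],down(yb));r.move_straight([*p,.037],vel=.12)
s=r.sense();print(s["ee_pos"],s["width"],s["time_s"])
S=r.grab_frame("scene");D=r.grab_frame("side");W=r.grab_frame("wrist");save(W,"w2.png")
for n,zz in (("pin_bar",.048),("pin_seat",.048),("pin_tip",.048),("lifter_bore",.048)):
    o=[]
    for nm,c in (("S",S),("D",D),("W",W)):
        L=r.landmark_of(n,c)[:4];print(n,nm,[(np.round(q["xy"],1).tolist(),round(q["score"],2),onz(c,q["xy"],zz).round(4).tolist()) for q in L])
a=S["color"][120:220,250:390];d=D["color"][140:240,230:370]
cv2.imwrite("pics/f.png",np.vstack([cv2.resize(a,(420,300),interpolation=2),cv2.resize(d,(420,300),interpolation=2)])[:,:,::-1])
save(S,"s2.png");save(D,"d2.png")
```

```text
0.05845721167712839 64.15811777114868 [-0.45 -0.06  0.05]
[0.52451484 0.02815506 0.03764476] 0.058292582328375864 11.5417
pin_bar S []
pin_bar D [([290.8, 202.3], 0.45, [0.5221, 0.0271, 0.048])]
pin_bar W [([319.9, 270.7], 0.55, [0.5248, 0.0277, 0.048])]
pin_seat S [([308.2, 192.9], 0.63, [0.5947, 0.0016, 0.048])]
pin_seat D [([313.4, 200.9], 0.64, [0.5823, 0.0145, 0.048]), ([336.5, 198.9], 0.52, [0.6455, 0.004, 0.048])]
pin_seat W [([321.3, 374.3], 0.61, [0.5866, 0.0164, 0.048])]
pin_tip S [([311.6, 195.0], 0.51, [0.6083, 0.0065, 0.048])]
pin_tip D [([323.6, 204.0], 0.6, [0.6043, -0.0073, 0.048])]
pin_tip W []
lifter_bore S [([321.1, 204.8], 0.91, [0.659, 0.011, 0.048]), ([282.3, 164.8], 0.69, [0.4397, -0.0084, 0.048]), ([385.7, 230.3], 0.63, [0.8536, 0.129, 0.048])]
lifter_bore D [([334.9, 197.0], 0.97, [0.6443, 0.0137, 0.048]), ([257.9, 229.1], 0.71, [0.4164, -0.0556, 0.048]), ([379.2, 172.1], 0.53, [0.8162, 0.0938, 0.048])]
lifter_bore W [([205.6, 41.0], 0.79, [0.4208, 0.004, 0.048])]
```

View pics/f.png

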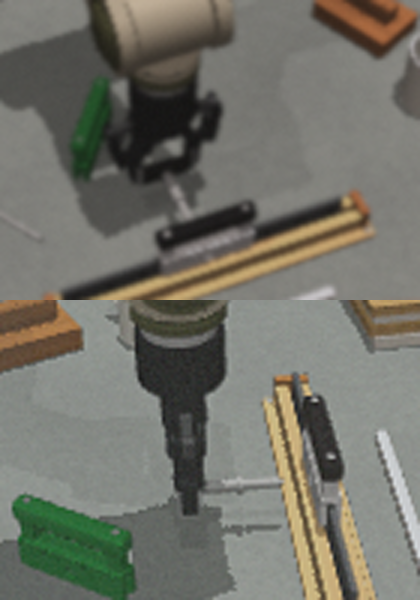

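The pin is held level, with its nose at (280,483) in the lower crop, pointing at the cheek's middle. Next is a guarded insertion.

```bash
cat >> h.py <<'E'
yb=np.radians(-10.97);u=np.array([np.cos(yb),np.sin(yb)]);vv=np.array([-u[1],u[0]]);b=np.array([.6469,.0043])
def proj(c,P):
    f=200/np.tan(np.radians(c["vfov"])/2);R=np.array(c["orientation"]).T
    return cv2.projectPoints(np.array([P],float),cv2.Rodrigues(R)[0],-R@np.array(c["origin"]),np.array([[f,0,c["cx"]],[0,f,c["cy"]],[0,0,1.]]),np.array([c["k1"],0,0,0,0.]))[0].ravel()
E
python3 - <<'E'
from h import *
D=r.grab_frame("side")
for k in (-.075,-.037,-.0096): print(k,proj(D,[*(b+k*u),.048]).round(1))
for d in (.110,.102,.098,.094,.090,.087,.084,.080):
    r.move_straight([*(b-d*u),.037],vel=.04);s=r.sense();f=np.array(s["ft_force"])
    print(d,"along %.1f side %.1f up %.1f"%(f[:2]@u,f[:2]@vv,f[2]),np.round((np.array(s["ee_pos"])[:2]-b)@u,4),round(s["width"],4),round(s["time_s"],2))
    if abs(f[:2]@u)>10 : break
E
```

```text
-0.075 [309.8 200.7]
-0.037 [323.6 199.7]
-0.0096 [333.5 199. ]
0.11 along 0.2 side -0.2 up -0.6 -0.11 0.0589 12.87
0.102 along -0.4 side -0.8 up -1.0 -0.1018 0.0584 13.22
0.098 along -0.2 side -0.2 up -1.3 -0.0978 0.0584 13.47
0.094 along 0.4 side 0.3 up -0.4 -0.0938 0.0586 13.72
0.09 along -0.6 side 1.8 up -0.5 -0.0898 0.0584 13.97
0.087 along -0.8 side 0.8 up -0.4 -0.0868 0.0585 14.22
0.084 along -1.1 side 1.7 up 0.6 -0.0838 0.0583 14.47
0.08 along -0.4 side 3.2 up 0.3 -0.0797 0.0583 14.72
```

Run:
```python
from h import *
sh=.0007
for d in (.076,.072,.068,.065,.063,.062,.061,.060,.059,.058,.057,.056):
    r.move_straight([*(b-d*u+sh*vv),.037],vel=.04);s=r.sense();f=np.array(s["ft_force"])
    print(d,"along %.1f side %.1f up %.1f"%(f[:2]@u,f[:2]@vv,f[2]),np.round((np.array(s["ee_pos"])[:2]-b)@u,4),round(s["width"],4),round(s["time_s"],2))
    if abs(f[:2]@u)>10 : break
S=r.grab_frame("scene");D=r.grab_frame("side")
a=S["color"][120:220,250:390];d=D["color"][140:240,230:370]
cv2.imwrite("pics/g.png",np.vstack([cv2.resize(a,(420,300),interpolation=2),cv2.resize(d,(420,300),interpolation=2)])[:,:,::-1])
```

```text
0.076 along -0.5 side -0.7 up 0.3 -0.0757 0.0584 14.97
0.072 along -0.4 side -0.2 up -0.2 -0.0717 0.0586 15.22
0.068 along 0.1 side 0.2 up -0.5 -0.0678 0.0585 15.47
0.065 along 0.2 side -0.4 up -0.2 -0.0649 0.0583 15.72
0.063 along 0.3 side -0.1 up -0.6 -0.0629 0.0582 15.97
0.062 along -0.1 side 1.1 up -0.3 -0.062 0.0586 16.22
0.061 along -0.2 side 0.9 up -0.1 -0.061 0.0584 16.47
0.06 along 0.3 side 0.6 up -0.2 -0.06 0.0583 16.72
0.059 along -5.0 side 0.2 up 2.1 -0.0599 0.0587 16.97
0.058 along -9.2 side -1.5 up 4.1 -0.0599 0.0584 17.22
0.057 along -13.3 side -1.5 up 5.7 -0.0599 0.0586 17.47
```

View pics/g.png

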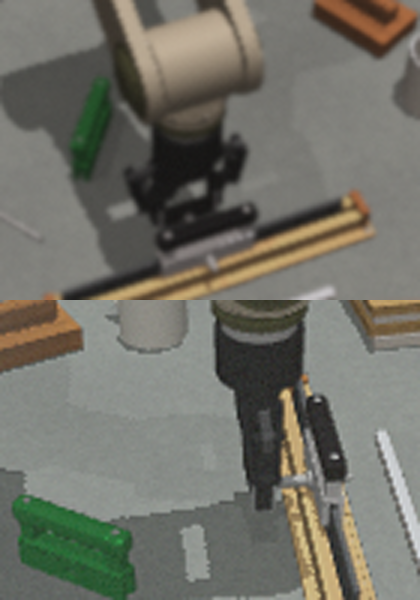

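The collar seated at exactly -60 mm with the force rising, and the nose shows beyond the cheek at (210,262) in the scene crop. Now I'll release, check the pin, regrip on the bar and lift.

Run:
```python
from h import *
r.move_straight([*(b-.0597*u+.0007*vv),.037],vel=.04);r.dwell(.3)
r.open();r.dwell(.2)
s=r.sense();print(s["width"],np.round(s["ft_force"],2))
p=b-.0597*u+.0007*vv
r.move_straight([*p,.06],vel=.05);r.move_straight([*p,.19],vel=.2)
q=np.array([.6468,.0044])
Rg=down(yb-np.pi/2);print(r.ik([*q,.19],Rg))
r.move_to([*q,.2],Rg)
W=r.grab_frame("wrist");S=r.grab_frame("scene")
im=np.hstack([cv2.resize(W["color"],(480,300)),cv2.resize(S["color"][150:250,270:370],(300,300),interpolation=2)]);cv2.imwrite("pics/i.png",im[:,:,::-1])
for n,z in (("lifter_grip",.094),("pin_bar",.047),("lifter_bore",.048)): print(n,[(np.round(k["xy"],1).tolist(),round(k["score"],2),onz(W,k["xy"],z).round(4).tolist()) for k in r.landmark_of(n,W)[:2]])
# bar mask
print("pred bar centre px",proj(W,[*q,.104]).round(1),"bar ends",proj(W,[*(q+.058*vv),.104]).round(1),proj(W,[*(q-.058*vv),.104]).round(1),"Tbar",proj(W,[*(b-.06*u),.057]).round(1))
print(r.sense()["time_s"])
```

```text
0.08549671308938316 [ 0.8   0.08 -0.02]
[-1.00766672e+01  3.33036830e+01  6.14123552e+01 -2.54444375e-14
  8.52839618e+01  8.93332771e-01]
lifter_grip [([90.5, 237.7], 0.81, [0.4454, 0.0052, 0.094])]
pin_bar [([255.5, 174.1], 0.94, [0.5888, 0.0227, 0.047])]
lifter_bore [([316.8, 181.8], 0.89, [0.6437, 0.0048, 0.048]), ([117.2, 217.8], 0.56, [0.442, 0.0064, 0.048])]
pred bar centre px [320.  200.3] bar ends [320.  123.7] [320.  266.8] Tbar [254.4 184.2]
21.7667
```

View pics/i.png

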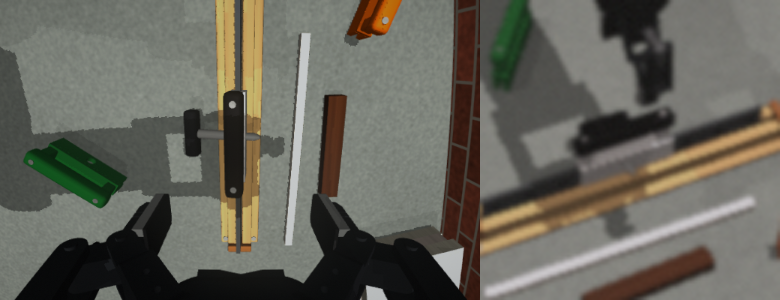

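The wrist view shows the pin through, with its T-bar at (192,133) and nose at (257,137). The bar at (234,144) leans a few mm towards the robot, and gripping it at the slot's centreline will stand it upright.

Run:
```python
from h import *
q=np.array([.6467,.0045])+.0012*vv
def st(t):
    s=r.sense();print(t,np.round(s["ee_pos"],4),round(s["width"],4),round(s["gripper_force"],1),np.round(s["ft_force"],2),np.round(s["wrist_torque"],2),round(s["time_s"],2))
r.move_straight([*q,.11],vel=.12);r.move_straight([*q,.078],vel=.05);st("down")
r.close_gripper(80);r.dwell(.3);st("closed")
for z in (.083,.088,.1,.13,.168):
    r.move_straight([*q,z],vel=.035);st(z)
r.dwell(.5);st("held")
S=r.grab_frame("scene");D=r.grab_frame("side");W=r.grab_frame("wrist")
im=np.hstack([cv2.resize(D["color"][100:260,240:440],(400,320),interpolation=2),cv2.resize(S["color"][130:258,240:400],(400,320),interpolation=2)])
cv2.imwrite("pics/j.png",im[:,:,::-1])
```

```text
down [0.6471 0.0057 0.0782] 0.0858 0.0 [-0.58 -0.57  0.23] [ 0.02 -0.02 -0.03] 23.46
closed [0.647  0.0057 0.0783] 0.0186 79.3 [-2.36 -0.6   4.9 ] [0.11 0.52 0.03] 24.38
0.083 [0.6465 0.0057 0.0819] 0.0182 79.1 [-0.74  1.05 -7.72] [-0.    0.04 -0.02] 24.67
0.088 [0.647  0.0057 0.0881] 0.0189 79.2 [-0.91 -0.23 -7.51] [ 0.02  0.02 -0.05] 24.96
0.1 [0.647  0.0057 0.1002] 0.0185 79.1 [-0.42  0.05 -8.28] [ 0.01  0.07 -0.03] 25.45
0.13 [0.6468 0.0057 0.1297] 0.0186 79.1 [-0.11 -0.31 -8.61] [-0.02 -0.02  0.06] 26.46
0.168 [0.6468 0.0057 0.1677] 0.0187 79.1 [ 0.91  0.18 -7.64] [ 0.05 -0.03  0.08] 27.69
held [0.6469 0.0057 0.168 ] 0.0184 79.1 [ 0.35  0.31 -8.04] [ 0.04 -0.05 -0.02] 28.19
```

View pics/j.png

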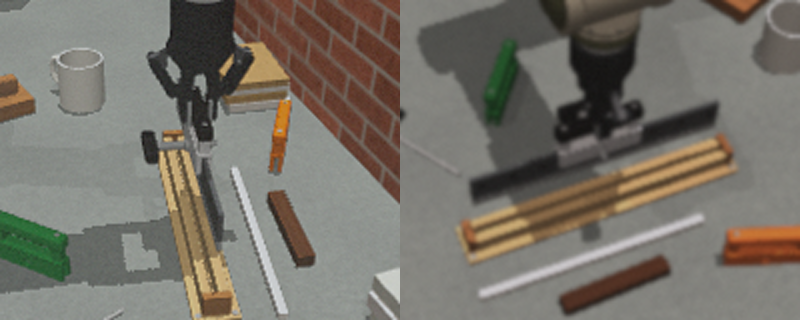

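The side and scene views show the knife hanging level above the empty slot, with the pin's T-bar at (150,147) in place. The wrist carries about 8 N, the full weight. I'll hold still, then hand in.

Run:
```python
from h import *
r.dwell(3.5);s=r.sense();print(np.round(s["ft_force"],2),s["width"],s["time_s"]);print(r.finish_job())
```

```text
[-0.15  0.16 -7.35] 0.01875333174510203 31.8417
the job is handed in; nothing more can be done
None
```

The pin is home, and the knife hangs level from the lifter's bar with its edge about 6 cm above the box (estimated from the lift height). The job was handed in at about 32 s of the 61 s allowed; the call returned no verdict.

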